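# Restock the soldering caddy

## Robot

A 6-joint arm with a two-finger parallel gripper is mounted at the origin on the work surface. World frame = base frame: x ahead of the robot, y to its left, z up, the work surface at z = 0. Lengths are in mm, angles in rad, forces in N, time in s.
With the tool pointing down it reaches from about 275 to 1000 mm from the base axis. Payload 8.4 kg.
Tool frame: the origin (TCP) lies at the very end of the fingers, on their centre line; the grasp point (between the pads) lies behind it (r.grip_point_offset is the x of the grasp point in the tool frame, in mm); x points along the fingers, z is the direction in which the jaws open and shut, and the axes are right-handed (so a half turn about x gives the same grasp; the last joint's range is limited). The gripper opens to 85 mm and grips with 20 to 120 N. Pads are 22 mm wide; open, the fingers measure 114 mm over their backs; the gripper's body (76 mm by 85 mm) begins 54 mm behind the grasp point. The pads swing forward as they close: fully open they stand 13 mm farther back than shut.
Start: joints at [-1.166, 0.353, 1.633, -0, 1.155, -0.002], TCP at [247.294, -573.998, 231.281] pointing down, gripper open.
Joint ranges: [-2.63, 2.63], [-0.92, 2.1], [0.06, 2.66], [-1.3, 4.44], [0, 2.69], [-3.02, 3.02]. Speed limits (rad/s): [2.22, 2.22, 2.79, 3.14, 3.14, 3.14].

## Interface

Orientations are given as [roll, pitch, yaw] about the fixed x, y, z axes, in that order (R = Rz(yaw) Ry(pitch) Rx(roll)).
In Python, from rig import r, vision, order gives the robot as it stands. The module is installed in compiled form; this text tells all that it offers.
- The arm moves only by the tool step_arm, never from a script. Its argument "rows" is a list of rows, each a list of 7 numbers: the shift along the world's x, y, z in mm, then the turn, a rotation vector about the world's x, y, z in rad, then the finger opening in mm, from 0 to 85.4. A call has exactly 8 rows; each row is the pose to reach, as a shift and turn from the pose measured when the call began; what a row does not reach only later rows make up. A row lasts 1/8 s, in which the tool goes at most 62.5 mm and 10.7 degrees, less where a joint would pass 70% of its speed; a pose out of reach is approached as far as the arm can. A call with a gripper value outside its range is refused whole. The fingers move at their own pace and stop on an object; "force" is the grip in N (left out, the last holds). Time passes only in rows, so rows that repeat a pose let the fingers close, or fill a call up. It gives the time, the measured TCP pose, the force and the opening at its end, in the units of the state.
- r.sense(): the state, without advancing time (a new reading comes with each control period).
- vision.grab_frame(name): name is "scene" or "side" or "wrist"; returns (picture, depth): 400x640x3 uint8, red, green, blue; 400x640 float32, mm along the optical axis (not along the pixel's ray), 0 where there is no reading.
- vision.camera_info(name): a dict with "K" (3x3 intrinsics, pixels), "distortion" ([k1, k2, p1, p2, k3] as OpenCV has them; the pictures are not rectified), "origin" and "attitude" of the camera in the world; the wrist camera has in their place "tool_from_camera" (4x4, takes a point from camera to tool coordinates, whose origin is the TCP and whose axes are the tool frame's). Camera axes: x right, y down, z forward; pixel columns grow to the right and rows downward; lengths in mm; the calibration is good to about 2 mm. A picture is of the moment at which its call begins: read the wrist's pose just before it. camera_info takes no time and is no camera call.
- order.sign_off(): hands the job in, once; it reports no verdict.
The state is a dict: "clock": time; "qpos": joint angles; "qvel": joint speeds; "joint_efforts": joint torques, N m; "eef_pos": TCP position; "tcp_rot": TCP orientation; "contact_force": force on the tool from outside, world axes, zero at the start; "wrist_torque": the same for the moment, N m; "opening": opening from 0.0 (shut) to 1.0 (fully open).
Only numpy, scipy, OpenCV 4.12 (cv2) and the standard library are available. Lean on these libraries where they do the work, as an engineer would, in place of code of your own. Each camera call takes 0.05 s, during which the arm holds its last target.

## Task

Restock the blue soldering caddy for the next job: put the reel of silver solder flat over the spindle post, stand the red-capped flux bottle in the square well, stand the paste jar (white, green lid) on the round coaster, and set the tip case, clear cover up, lengthwise in the long trough. Everything must sit right down on the floor of its own module and be set down, not dropped. Leave the reel of copper wire and the blue-capped bottle where they stand on the mat.

Things in the scene. Friction and masses are not known exactly. Their poses are not given: they have to be found in the camera images.
- solder_c (a point): Reel of silver solder wire standing flat on the bench, its axis upright: round, black spoked flanges 58 mm across, 44 mm tall, open bore 28 mm across, silver windings seen from above between the spokes and from the side. 250 g. The point is its centre, 22 mm above its underside; z is the bore's axis. Grip it across the 58 mm. Belongs over the post of the spindle module.
- flux_c (a point): Flux bottle: amber, round, 36 mm across, with a RED screw cap 26 mm across; upright, 84 mm tall in all, straight-sided up to 56 mm. 90 g. The point is on its axis, 42 mm above its underside; z up. Belongs in the square well.
- paste_c (a point): Paste jar: white with a green ribbed screw lid (the green lid is what is seen from above); upright, round, 50 mm across, 46 mm tall. 120 g. The point is its centre, 23 mm above its underside; z up. Belongs on the round coaster.
- tips_c (a point): Tip case: closed case 72 mm long (its x), 32 mm wide (its y), 44 mm tall, red base with a clear cover under which five brass soldering tips stand in a row; stands upright at any yaw. 90 g. The point is its centre, 22 mm above its underside; z up. Grip it across the 32 mm. Belongs in the long trough, lying along it (either way round).
- spindle: Grey plate 86 x 98 mm, 4 mm thick, fixed in the blue caddy; origin under its middle, 3 mm above the table; z up, y along the caddy; things rest on its top, z = 4 mm. Spindle: a steel post at its middle, 12 mm across at the foot, narrowing to a 4 mm tip 38 mm above the origin, no rim; the reel goes over it with 8 mm of play. The four modules stand in random order in a row at 100 mm pitch.
- well: Grey plate 86 x 98 mm, 4 mm thick, fixed in the blue caddy; origin under its middle, 3 mm above the table; z up, y along the caddy; things rest on its top, z = 4 mm. Square well: square collar round its middle, 56 mm inside, wall 3 mm, top 22 mm above the origin, black floor; the flux bottle has 10 mm of play each way. The caddy tray is fixed, 96 x 412 mm, its rim 12 mm above the table.
- coaster: Grey plate 86 x 98 mm, 4 mm thick, fixed in the blue caddy; origin under its middle, 3 mm above the table; z up, y along the caddy; things rest on its top, z = 4 mm. Round coaster: low round lip round its middle, 70 mm inside, wall 3 mm, top 8 mm above the origin, cork-brown floor; the paste jar has 10 mm of play all round.
- trough: Grey plate 86 x 98 mm, 4 mm thick, fixed in the blue caddy; origin under its middle, 3 mm above the table; z up, y along the caddy; things rest on its top, z = 4 mm. Long trough: yellow floor 92 mm along y, 56 mm along x; walls 3 mm thick, the ends 20 mm above the origin, the long sides only 8 mm. The tip case lies along y with 10 mm of play lengthwise and 12 mm to either side.
- copper_reel_c (a point): LOOK-ALIKE, leave it: reel of copper wire, the same size and black flanges as the solder reel, but with copper-coloured windings. The point is its centre, 22 mm above its underside.
- alcohol_c (a point): LOOK-ALIKE, leave it: amber bottle of the same size and shape as the flux bottle, but with a BLUE cap. The point is on its axis, 42 mm above its underside.
Mind the look-alikes: they are no part of the job. What is shaped like the part that bears tips_c but purple is not meant.

How it is judged (in metres and radians):
At the end, for the whole second after the job is handed in: Each thing sits at rest on its own module's floor (height within 3 mm, tilt under 0.06 rad), off its centre by under 11 mm (reel, over the post), 16 mm (bottle), 14 mm (jar), 19 mm (case, lengthwise within 0.3 rad). Copper reel and blue-capped bottle within 20 mm of their start (horizontal distance between solder_c and spindle below 0.011 m and z of solder_c in the frame of spindle between 0.023 and 0.029 m and linear speed of each of solder, flux, paste, tips below 0.02 m/s and angle between each of solder_c, flux_c, paste_c, tips_c's own z axis and vertical below 0.06 rad and horizontal distance between flux_c and well below 0.016 m and z of flux_c in the frame of well between 0.043 and 0.049 m and horizontal distance between paste_c and coaster below 0.014 m and z of paste_c in the frame of coaster between 0.024 and 0.03 m and horizontal distance between tips_c and trough below 0.019 m and z of tips_c in the frame of trough between 0.023 and 0.029 m and angle between the x axis of tips_c and the y axis of trough, either way round below 0.3 rad and distance of each of copper_reel_c, alcohol_c from where it was at the start of the episode below 0.02 m); the robot touches nothing.
It fails at once if the copper reel or the blue-capped bottle is shifted by more than 20 mm or knocked over (distance of any of copper_reel_c, alcohol_c from where it was at the start of the episode above 0.02 m).
It fails at once if one of the four things is dropped (falls freely from more than about 3 cm: faster than 0.8 m/s while the fingers do not touch it) ((contact force between solder and the fingers below 0.01 N and linear speed of solder above 0.8 m/s) or (contact force between flux and the fingers below 0.01 N and linear speed of flux above 0.8 m/s) or (contact force between paste and the fingers below 0.01 N and linear speed of paste above 0.8 m/s) or (contact force between tips and the fingers below 0.01 N and linear speed of tips above 0.8 m/s)).
It also fails if it takes over 106 s, if anything falls off the work surface, if the arm or the gripper's body presses on something with over 40 N, if the wrist force passes 120 N, or if a joint passes its speed limit or range.

## Working session

There is one attempt and no reset: what is moved stays moved. The work goes in short steps, Python scripts to look and compute and a tool call to move; the robot and the scene stay as the last step left them, time stands still between calls to the robot, and variables do not carry over. Pictures are saved under pics/ and viewed, and the job is handed in when it is done.

Besides the shell and the picture viewer there is one more tool, called after "Request:" as a command line: name --pt "numbers of a row" for each row, then --argument value for the rest. step_arm: Moves the arm, as the interface text tells. Its arguments: {"type":"object","properties":{"rows":{"type":"array"},"force":{"type":"number"}},"required":["rows"]}

```bash
mkdir -p pics; ls; python3 - <<'E'
from rig import r,vision,order
import cv2,numpy as np
np.set_printoptions(suppress=True,precision=4)
print(r.sense()); print(r.grip_point_offset)
for n in ("scene","side","wrist"):
    print(n,vision.camera_info(n))
    p,d=vision.grab_frame(n)
    cv2.imwrite(f"pics/{n}0.png",p[:,:,::-1]); np.save(f"{n}0.npy",d); 
E
```

```text
pics
{'clock': 0.0, 'qpos': array([-1.1664,  0.3536,  1.6341,  0.    ,  1.1552, -0.0024]), 'qvel': array([-0.0004, -0.0001, -0.0003,  0.0007, -0.0015,  0.0001]), 'joint_efforts': array([  0.0036, -60.5247, -34.2072,   0.0005,   0.0094,  -0.    ]), 'eef_pos': array([ 247.1187, -573.5777,  230.5958]), 'tcp_rot': array([3.1366, 1.5695, 1.9725]), 'contact_force': array([-0.0017,  0.2459, -0.6201]), 'wrist_torque': array([-0.0861,  0.0046,  0.0161]), 'opening': 1.0020888346464059}
-18.700000000000003
scene {'K': array([[412.8242,   0.    , 318.3532],
       [  0.    , 412.8242, 200.6262],
       [  0.    ,   0.    ,   1.    ]]), 'distortion': array([-0.0967,  0.    ,  0.    ,  0.    ,  0.    ]), 'origin': array([1206.8884,  414.2802,  763.1354]), 'attitude': array([-2.2994,  0.0139,  2.0985])}
side {'K': array([[383.4867,   0.    , 329.1614],
       [  0.    , 383.4867, 202.4046],
       [  0.    ,   0.    ,   1.    ]]), 'distortion': array([-0.007,  0.   ,  0.   ,  0.   ,  0.   ]), 'origin': array([457.1245, 704.7946, 576.1602]), 'attitude': array([-2.2009, -0.0033, -3.054 ])}
wrist {'K': array([[343.4558,   0.    , 317.7184],
       [  0.    , 343.4558, 200.1853],
       [  0.    ,   0.    ,   1.    ]]), 'distortion': array([0.0204, 0.    , 0.    , 0.    , 0.    ]), 'tool_from_camera': array([[   0.0001,   -0.2988,    0.9543, -141.5188],
       [   0.0007,   -0.9543,   -0.2988,   76.1351],
       [   1.    ,    0.0007,    0.0001,   -0.2898],
       [   0.    ,    0.    ,    0.    ,    1.    ]])}
```

View pics/scene0.png

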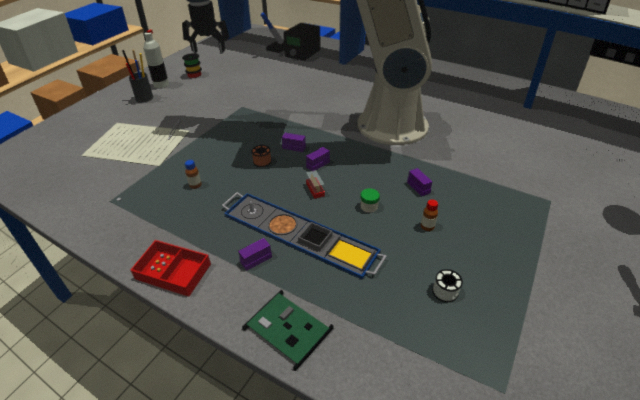

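View pics/side0.png

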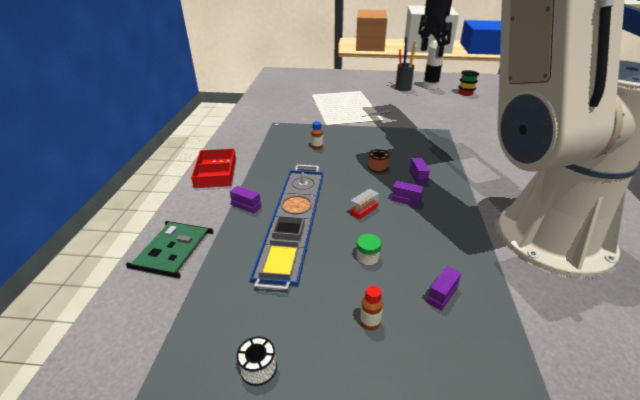

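View pics/wrist0.png

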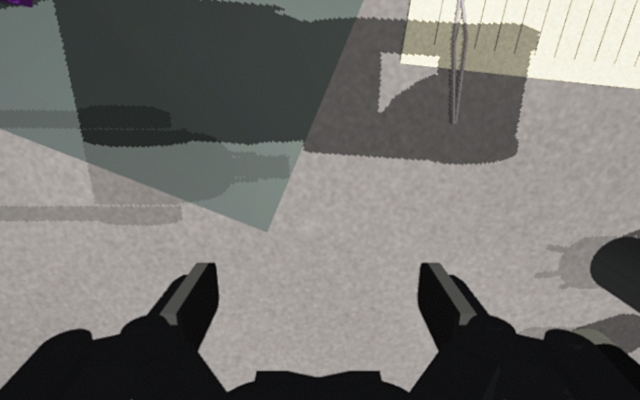

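Candidates by pixel (scene / side view):
- **Reels:** silver (448,284) / (257,360), copper (261,155) / (378,160). I want the silver one.
- **Bottles:** red cap (430,215) / (372,308), blue cap (193,174) / (317,135). I want the red one.
- **Paste jar:** green lid (370,200) / (368,250).
- **Tip case:** red and clear (315,184) / (364,204). The four purple cases are decoys.
- **Caddy, scene view:** spindle (252,210), coaster (283,225), well (315,237), trough (350,253).

Next I'll measure and check a close crop.

```bash
cat > h.py <<'E'
import numpy as np,cv2
from scipy.spatial.transform import Rotation as R
from rig import r,vision,order
np.set_printoptions(suppress=True,precision=1)
def cam(n,st=None):
    i=vision.camera_info(n)
    if n=="wrist":
        T=np.eye(4);T[:3,:3]=R.from_euler('xyz',st['tcp_rot']).as_matrix();T[:3,3]=st['eef_pos'];T=T@i['tool_from_camera']
    else:
        T=np.eye(4);T[:3,:3]=R.from_euler('xyz',i['attitude']).as_matrix();T[:3,3]=i['origin']
    return i['K'],i['distortion'],T
def rays(c,uv):
    K,D,T=c
    p=cv2.undistortPoints(np.array(uv,float).reshape(-1,1,2),K,D).reshape(-1,2)
    return T[:3,3],np.c_[p,np.ones(len(p))]@T[:3,:3].T
def plane(c,uv,z):
    o,d=rays(c,uv); return o+d*((z-o[2])/d[:,2])[:,None]
def cloud(c,depth):
    h,w=depth.shape; v,u=np.mgrid[:h,:w]
    o,d=rays(c,np.c_[u.ravel(),v.ravel()]); return (o+d*depth.reshape(-1,1)).reshape(h,w,3)
def masks(p):
    hsv=cv2.cvtColor(p,cv2.COLOR_RGB2HSV).astype(int);H,S,V=hsv[...,0],hsv[...,1],hsv[...,2]
    return dict(red=((H<6)|(H>174))&(S>180)&(V>90),green=(abs(H-65)<14)&(S>170)&(V>60),yellow=(abs(H-26)<6)&(S>180)&(V>130),
      blue=(abs(H-112)<12)&(S>150)&(V>60),orange=(abs(H-12)<8)&(S>110)&(V>110))
E
python3 - <<'E'
from h import *
for n in("scene","side"):
    p=cv2.imread(f"pics/{n}0.png")[:,:,::-1].copy();d=np.load(f"{n}0.npy");c=cam(n);X=cloud(c,d);M=masks(p)
    print(n)
    for k,m in M.items():
        N,l,s,ce=cv2.connectedComponentsWithStats(m.astype(np.uint8))
        for i in range(1,N):
            if s[i,4]>25:
                q=X[(l==i)&(d>0)]
                print(k,s[i],ce[i],"med",np.median(q,0),"lo",np.percentile(q,3,0),"hi",np.percentile(q,97,0))
    # crops
crop=[]
for n,b in (("scene",(400,180,500,320)),("side",(200,320,320,400)),("side",(320,170,420,340)),("scene",(215,180,395,280))):
    p=cv2.imread(f"pics/{n}0.png")[b[1]:b[3],b[0]:b[2]]
    f=min(400/p.shape[1],300/p.shape[0]);p=cv2.resize(p,None,fx=f,fy=f,interpolation=2)
    o=np.zeros((300,400,3),np.uint8);o[:p.shape[0],:p.shape[1]]=p;crop.append(o)
cv2.imwrite("pics/crop.png",np.vstack([np.hstack(crop[:2]),np.hstack(crop[2:])]))
E
```

```text
scene
red [428 200  10   8  62] [432.5 203. ] med [423.1 272.1  83.3] lo [412.5 261.2  79.2] hi [433.2 282.   85.7]
red [ 131  241   77   47 1382] [171.4 267.1] med [ 858.  -196.3    4. ] lo [ 808.8 -273.1    0.7] hi [ 912.8 -126.    35.8]
green [361 189  18  12 184] [369.7 194.7] med [430.1 107.3  45.5] lo [407.8  86.4  41.8] hi [450.5 128.   48. ]
yellow [330 240  41  28 598] [349.9 253.6] med [608.  141.4   6.9] lo [583.4  99.6   4.3] hi [632.2 180.8   9.4]
blue [  65    3   62   41 1683] [97.2 21.5] med [ -381.5 -2154.4   -37.1] lo [ -543.9 -2414.3  -141.5] hi [ -261.1 -2129.      8.1]
blue [319  26  22  14 174] [328.9  32.5] med [-1933.1 -1341.8  -489.3] lo [-2039.3 -1446.   -530.4] hi [-677.3 -661.6   -4.5]
blue [  0 111  32  32 603] [ 11.4 125.2] med [  375.5 -2208.9  -421.9] lo [  304.8 -2421.7  -442.2] hi [  491.4 -2133.   -413.8]
blue [185 160  10   9  69] [189.5 163.9] med [ 593.8 -373.4   81. ] lo [ 509.  -465.7    1.1] hi [ 604.1 -365.5   84.3]
blue [225 194  26  32  68] [237.  210.3] med [ 640.  -209.6   10.4] lo [ 560.5 -213.1    5.6] hi [ 652.4 -132.6   14.3]
blue [24
[... 3421 characters left out ...]
   54.5] med [  370.7 -2073.5  -163.1] lo [  192.1 -2113.   -173.9] hi [ 615.5 -943.2  146.8]
orange [414  53  13   5  39] [419.4  55.9] med [   70.9 -2074.3  -163.9] lo [   27.9 -2098.5  -176.3] hi [ 253.6 -929.7  149.8]
orange [444  56  55   4 153] [471.   57.6] med [ -284.6 -2074.9  -164.9] lo [ -444.3 -2089.   -173.4] hi [ -102.1 -2058.5  -153.4]
orange [312 130  10   4  37] [316.6 131.4] med [ 587.  -364.5   59.3] lo [ 575.  -373.1   55.7] hi [ 602.9 -359.3   63.2]
orange [283 197  27  15 323] [296.1 204.2] med [605.  -56.8   7.3] lo [576.1 -85.8   5.3] hi [634.  -30.1   9.1]
orange [362 297  21  14 161] [372.4 304.6] med [419.7 283.6  59.7] lo [405.1 269.8  55.4] hi [435.5 289.3  69.3]
```

View pics/crop.png

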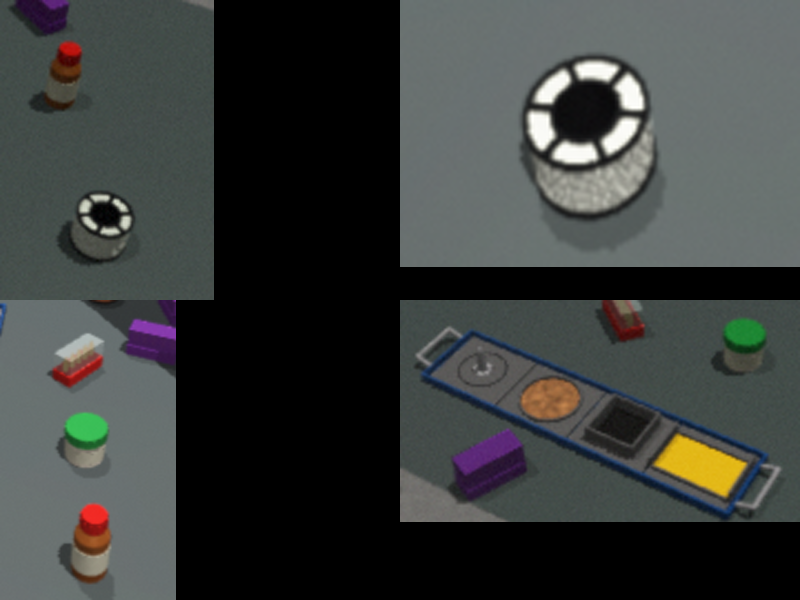

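Crop confirms it: silver windings, red cap, green lid, and a red base with a clear cover. Next are finer centres and the caddy yaw.

```bash
python3 - <<'E'
from h import *
A={}
for n in("scene","side"):
    p=cv2.imread(f"pics/{n}0.png")[:,:,::-1].copy();d=np.load(f"{n}0.npy");c=cam(n);X=cloud(c,d);A[n]=X
    print(n)
    def roi(x,y,w,z0,z1):
        m=(abs(X[...,0]-x)<w)&(abs(X[...,1]-y)<w)&(X[...,2]>z0)&(X[...,2]<z1)&(d>0); return X[m]
    for nm,x,y,t in (("flux",422,273,84),("paste",429,110,46),("alc",590,-370,84)):
        q=roi(x,y,40,t-4,t+5)
        print(nm,len(q),"midrange",(np.percentile(q,2,0)+np.percentile(q,98,0))/2,"size",np.ptp(q,0),"circ",cv2.minEnclosingCircle(q[:,:2].astype(np.float32)))
    b={"scene":(425,262,470,306),"side":(230,332,284,386)}[n]
    q=X[b[1]:b[3],b[0]:b[2]].reshape(-1,3);q=q[(q[:,2]>40)&(q[:,2]<49)]
    print("solder",len(q),(np.percentile(q,2,0)+np.percentile(q,98,0))/2,cv2.minEnclosingCircle(q[:,:2].astype(np.float32)))
    q=roi(438,-40,60,36,50)
    if len(q)>10: print("tips top",len(q),cv2.minAreaRect(q[:,:2].astype(np.float32)))
    q=roi(438,-40,60,4,50); print("tips all",len(q),cv2.minAreaRect(q[:,:2].astype(np.float32)),np.percentile(q,98,0))
    # caddy rim
    m=masks(p)["blue"]&(d>0);q=X[m];q=q[(abs(q[:,2]-11)<4)&(abs(q[:,0]-606)<70)&(abs(q[:,1])<230)]
    rc=cv2.minAreaRect(q[:,:2].astype(np.float32));print("rim",rc)
    for lo,hi in((548,575),(640,665)):
        s=q[(q[:,0]>lo)&(q[:,0]<hi)&(abs(q[:,1])<185)];print("line",len(s),np.polyfit(s[:,1],s[:,0],1)[0]*1e3,s[:,0].mean())
    # spindle post: high points
    q=X[(abs(X[...,0]-606)<25)&(abs(X[...,1]+156)<25)&(X[...,2]>18)&(X[...,2]<50)];print("post",len(q),q.mean(0),q.max(0))
    q=X[(abs(X[...,0]-606)<45)&(abs(X[...,1]-43)<45)&(X[...,2]>20)&(X[...,2]<30)];print("well rim",len(q),cv2.minAreaRect(q[:,:2].astype(np.float32)))
E
```

```text
scene
flux 65 midrange [422.6 271.5  83.3] size [26.3 24.8  7. ] circ ((421.3765869140625, 271.57525634765625), 13.956578254699707)
paste 198 midrange [427.5 107.8  45.3] size [50.5 49.1  6.5] circ ((427.2283630371094, 105.33908081054688), 26.94458770751953)
alc 38 midrange [ 593.8 -377.    82.4] size [25.4 25.6  4.5] circ ((593.4947509765625, -377.1385192871094), 13.223810195922852)
solder 375 [598.5 376.   43.4] ((598.3289794921875, 375.4079284667969), 30.138681411743164)
tips top 202 ((437.6797790527344, -57.91561508178711), (72.38304138183594, 30.452163696289062), 50.92961883544922)
tips all 380 ((445.0595397949219, -39.51585388183594), (90.69155883789062, 102.66934204101562), 9.789630889892578) [470.8 -21.2  46. ]
rim ((606.077880859375, -6.5571441650390625), (412.75762939453125, 100.77877044677734), 89.1260986328125)
line 135 19.344012978212593 560.6439980778048
line 147 17.01783081282451 653.9361809788664
post 31 [ 606.  -154.8   29.4] [ 609.6 -151.2   42.8]
well rim 165 ((607.0089111328125, 42.926326751708984), (63.24885177612305, 64.28279113769531), 89.45881652832031)
side
f
[... 383 characters left out ...]
er 842 [596.9 378.2  43. ] ((597.3379516601562, 377.59820556640625), 29.5312557220459)
tips top 275 ((435.28070068359375, -55.211307525634766), (72.87751770019531, 31.705841064453125), 50.82084655761719)
tips all 577 ((444.6791076660156, -62.329322814941406), (73.91796112060547, 55.86311340332031), 50.38534927368164) [467.7 -19.8  45.3]
rim ((604.8496704101562, -4.648468017578125), (415.49493408203125, 96.56156921386719), 88.79443359375)
line 134 20.120648838126037 559.2484155907928
line 177 20.39047049326876 651.8584537060102
post 32 [ 601.8 -152.    29.9] [ 606.5 -148.2   41.1]
well rim 194 ((605.9638061523438, 45.62982940673828), (65.59451293945312, 62.483116149902344), 88.92607879638672)
```

Both views agree to about 2–3 mm, and the heights and sizes match. Working estimates in mm:

| Thing | x | y | Note |
|---|---|---|---|
| tips | 436.5 | -56.5 | long axis about 51° |
| paste | 426.5 | 108 | |
| flux | 421 | 273 | |
| solder | 597.7 | 377 | |
| spindle | 603 | -155 | |
| coaster | 605 | -55 | |
| well | 607 | 44.5 | |
| trough | 609 | 144.5 | |

The caddy y axis is tilted 0.019 rad. I'll start with the tip case.

Request:
step_arm --pt "60 60 -10 0 0 0.1 60" --pt "100 120 -20 0 0 0.2 60" --pt "189 517 -30 0 0 0.48 60" --pt "189 517 -30 0 0 0.48 60" --pt "189 517 -30 0 0 0.48 60" --pt "189 517 -30 0 0 0.48 60" --pt "189 517 -30 0 0 0.48 60" --pt "189 517 -30 0 0 0.48 60" --force 40

```text
clock: 1.15
eef_pos: [420.9, -115.1, 202.9]
tcp_rot: [2.611, 1.57, 1.926]
contact_force: [0.8, 0.2, -1.0]
opening: 0.701
```

Request:
step_arm --pt "16 59 0 0 0 0 60" --pt "16 59 -20 0 0 0 60" --pt "16 59 -20 0 0 0 60" --pt "16 59 -20 0 0 0 60" --pt "16 59 -20 0 0 0 60" --pt "16 59 -20 0 0 0 60" --pt "16 59 -20 0 0 0 60" --pt "16 59 -20 0 0 0 60"

```text
clock: 2.15
eef_pos: [436.9, -56.3, 183.0]
tcp_rot: [2.344, 1.57, 1.66]
contact_force: [-0.2, -1.0, -0.4]
opening: 0.704
```

```bash
cat > w.py <<'E'
from h import *
import sys
def shot(name):
    st=r.sense();p,d=vision.grab_frame("wrist");cv2.imwrite(f"pics/{name}.png",p[:,:,::-1])
    c=cam("wrist",st);np.save(name+".npy",d)
    print("t",round(st['clock'],2),"tcp",st['eef_pos'],"jaw deg",np.degrees(st['tcp_rot'][2]-st['tcp_rot'][0]),"op",st['opening']*85.4,"q",np.round(st['qpos'],2))
    return p,d,c,cloud(c,d)
E
python3 - <<'E'
from w import *
p,d,c,X=shot("w1")
m=(abs(X[...,0]-437)<60)&(abs(X[...,1]+57)<60)&(X[...,2]>38)&(X[...,2]<50)&(d>0)
q=X[m];print(len(q),cv2.minAreaRect(q[:,:2].astype(np.float32)),q.mean(0))
m=masks(p)["red"]&(d>0);q=X[m];print(len(q),cv2.minAreaRect(q[:,:2].astype(np.float32)),np.median(q,0))
E
```

```text
t 2.15 tcp [436.9 -56.3 183. ] jaw deg -39.23012895291047 op 60.0884559564117 q [-0.1  0.1  2.1  0.   1.   0.6]
2807 ((436.1298828125, -57.50251770019531), (69.9623794555664, 29.946962356567383), 50.33092498779297) [437.2 -56.2  42.8]
108 ((459.29876708984375, -30.881309509277344), (3.318084239959717, 31.434993743896484), 46.760765075683594) [459.2 -30.5  15.3]
```

View pics/w1.png

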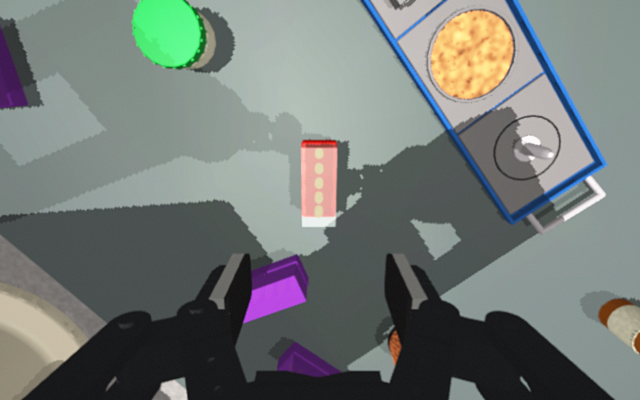

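Wrist view: the case is at (319,182), square between the fingers and within 1 mm of the estimate. A purple decoy sits near the left finger at (275,285), so I'll check clearance.

```bash
python3 - <<'E'
from h import *
c=cam("wrist",r.sense());d=np.load("w1.npy");X=cloud(c,d)
p=cv2.imread("pics/w1.png")[:,:,::-1].copy();h=cv2.cvtColor(p,cv2.COLOR_RGB2HSV)
m=(abs(h[...,0].astype(int)-139)<12)&(h[...,1]>100)&(d>0);q=X[m]
a=np.radians(-39.2);e=np.array([np.cos(a),np.sin(a)]);f=np.array([-e[1],e[0]])
v=q[:,:2]-[437,-56.5];u=np.c_[v@e,v@f]
n=u[(abs(u[:,0])<80)&(abs(u[:,1])<60)]
print(len(n),n[np.argsort(-n[:,1])[::40][:12]],n.max(0),n.min(0))
for z,n_ in((3+8,'coaster'),):
  M=masks(p)["orange"];M[:, :400]=0;N=X[M&(d>0)&(X[...,0]>540)];print(n_,cv2.minEnclosingCircle(N[:,:2].astype(np.float32)),np.median(N,0))
q=X[(abs(X[...,0]-603)<30)&(abs(X[...,1]+155)<30)&(X[...,2]>18)&(d>0)];print(q.mean(0),len(q))
E
```

```text
70 [[  0.8  10.4]
 [-30.8  -9.8]] [ 4.3 10.4] [-31.2 -11.8]
coaster ((589.6425170898438, -200.41392517089844), 178.7947998046875) [603.7 -56.9   6.4]
[ 600.7 -153.9   30.6] 262
```

The purple case is about 65 mm back along the jaw plane, so it's clear. Descending.

Request:
step_arm --pt "-0.5 0 -60 0 0 0 54" --pt "-0.5 0 -115 0 0 0 54" --pt "-0.5 0 -150 0 0 0 54" --pt "-0.5 0 -171 0 0 0 54" --pt "-0.5 0 -171 0 0 0 54" --pt "-0.5 0 -171 0 0 0 24" --pt "-0.5 0 -171 0 0 0 24" --pt "-0.5 0 -171 0 0 0 24" --force 40

```text
clock: 3.2
eef_pos: [437.2, -56.3, 12.9]
tcp_rot: [0.85, 1.569, 0.165]
contact_force: [-1.9, 0.3, 8.1]
opening: 0.367
```

Request:
step_arm --pt "0 0 0 0 0 0 24" --pt "0 0 30 0 0 0 24" --pt "0 0 80 0 0 0 24" --pt "30 40 90 0 0 0.12 24" --pt "60 80 90 0 0 0.25 24" --pt "100 120 90 0 0 0.4 24" --pt "140 165 90 0 0 0.55 24" --pt "172 200 90 0 0 0.665 24"

```text
clock: 4.2
eef_pos: [610.4, 145.6, 103.0]
tcp_rot: [0.701, 1.568, 0.686]
contact_force: [-0.4, -0.5, -1.1]
opening: 0.369
```

```bash
python3 - <<'E'
from w import *
p,d,c,X=shot("w2")
m=masks(p)["yellow"]&(d>0);q=X[m];print("yellow",cv2.minAreaRect(q[:,:2].astype(np.float32)),np.median(q,0),np.percentile(q,2,0),np.percentile(q,98,0))
E
```

```text
t 4.2 tcp [610.4 145.6 103. ] jaw deg -0.8355262616836147 op 31.55108896951745 q [0.2 0.5 1.7 0.  0.9 0.2]
yellow ((608.7444458007812, 163.34283447265625), (57.77286911010742, 49.1679573059082), 2.2960257530212402) [607.9 171.7   6.3] [581.7 153.    4.8] [635.8 185.6   7.8]
```

View pics/w2.png

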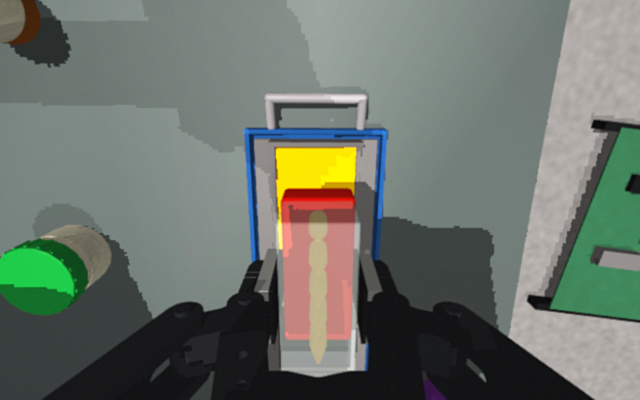

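The case is held straight over the trough, and the far yellow edge at y≈187 fits a trough centre of about 143.5. Lowering.

Request:
step_arm --pt "-1.5 -2 -30 0 0 0 24" --pt "-1.5 -2 -55 0 0 0 24" --pt "-1.5 -2 -68 0 0 0 24" --pt "-1.5 -2 -76 0 0 0 24" --pt "-1.5 -2 -80 0 0 0 24" --pt "-1.5 -2 -83 0 0 0 24" --pt "-1.5 -2 -83.5 0 0 0 24" --pt "-1.5 -2 -83.5 0 0 0 24"

```text
clock: 5.25
eef_pos: [613.3, 147.5, 20.4]
tcp_rot: [0.535, 1.562, 0.526]
contact_force: [-1.2, 0.4, -1.2]
opening: 0.365
```

```bash
python3 - <<'E'
from w import *
p,d,c,X=shot("w3")
print(r.sense()['contact_force'],r.sense()['qvel'],r.sense()['tcp_rot'])
p,d=vision.grab_frame("scene");cv2.imwrite("pics/s3.png",cv2.resize(p[180:300,200:400,::-1],None,fx=4,fy=4,interpolation=2))
E
```

```text
t 5.25 tcp [613.3 147.5  20.4] jaw deg -0.5031330463738648 op 31.172579275839386 q [0.2 0.6 1.8 0.  0.8 0.2]
[ 0.  -1.  -0.9] [-0.  0.  0.  0. -0. -0.] [0.5 1.6 0.5]
```

View pics/s3.png

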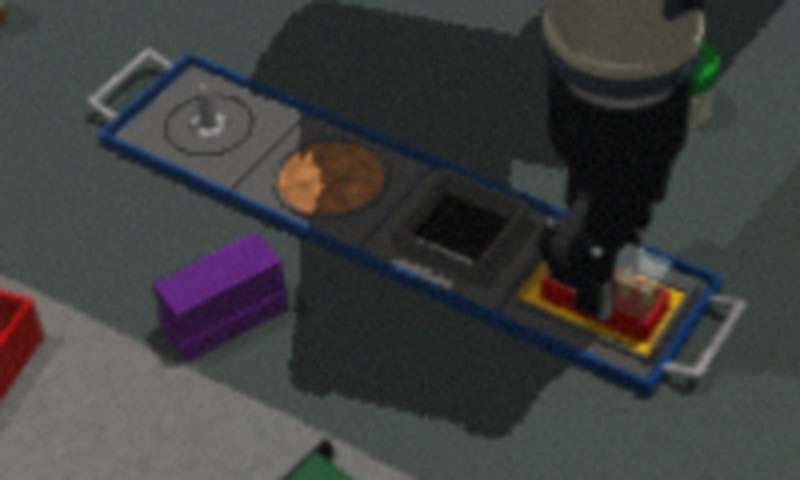

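View pics/w3.png

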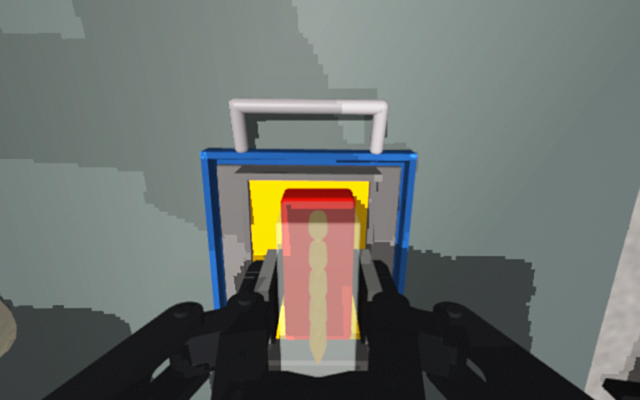

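The case is in the trough but about 4 mm off in x and y, and the tool leans 0.009 rad, with no contact force. I'll raise it a little, correct, and lower again.

Request:
step_arm --pt "0 0 3 -0.004 0.008 0 24" --pt "-4.5 -4 3 -0.004 0.008 0 24" --pt "-4.5 -4 3 -0.004 0.008 0 24" --pt "-4.5 -4 3 -0.004 0.008 0 24" --pt "-4.5 -4 2 -0.004 0.008 0 24" --pt "-4.5 -4 1 -0.004 0.008 0 24" --pt "-4.5 -4 0 -0.004 0.008 0 24" --pt "-4.5 -4 -0.5 -0.004 0.008 0 24"

```text
clock: 6.35
eef_pos: [608.8, 143.5, 20.0]
tcp_rot: [3.027, 1.57, 3.018]
contact_force: [-2.1, 0.3, 4.7]
opening: 0.37
```

Seated, with 4.7 N of upward contact. Releasing.

Request:
step_arm --pt "0 0 0 0 0 0 36" --pt "0 0 0 0 0 0 42" --pt "0 0 0 0 0 0 48" --pt "0 0 10 0 0 0 50" --pt "0 0 40 0 0 0 50" --pt "0 0 90 0 0 0 70" --pt "0 0 130 0 0 0 70" --pt "0 0 130 0 0 0 70"

```text
clock: 7.35
eef_pos: [611.2, 144.0, 154.4]
tcp_rot: [0.296, 1.565, 0.287]
contact_force: [0.7, -0.4, 0.1]
opening: 0.817
```

```bash
python3 - <<'E'
from w import *
p,d,c,X=shot("w4")
m=(abs(X[...,0]-609)<40)&(abs(X[...,1]-144)<45)&(X[...,2]>45)&(X[...,2]<58)&(d>0)
q=X[m];print(len(q),cv2.minAreaRect(q[:,:2].astype(np.float32)),q.mean(0))
m=masks(p)["yellow"]&(d>0);q=X[m];print("yellow",cv2.minAreaRect(q[:,:2].astype(np.float32)),np.median(q,0))
E
```

```text
t 7.35 tcp [611.2 144.  154.4] jaw deg -0.5014783801858852 op 69.75593510213231 q [0.2 0.4 1.7 0.  1.  0.2]
3534 ((608.2020263671875, 142.1753692626953), (70.18157958984375, 30.01090431213379), 89.61504364013672) [608.2 144.1  49.9]
yellow ((608.3837890625, 141.78668212890625), (89.56768798828125, 55.90324020385742), 89.01538848876953) [609.9 154.1   6.2]
```

View pics/w4.png

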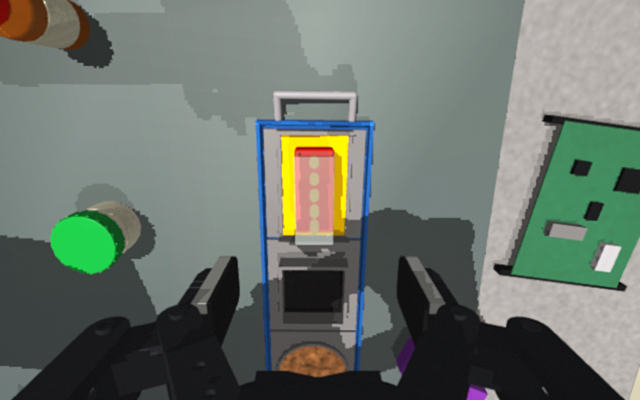

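The case sits centred: (608.2,142.2) against a trough centre of (608.4,141.8), top z 50. The jaw stays along x for the other parts because they're round. Next is the silver reel.

Request:
step_arm --pt "-4 58 0 -0.002 0.0055 0 78" --pt "-7 116 -5 -0.002 0.0055 0 78" --pt "-10 170 -15 -0.002 0.0055 0 78" --pt "-13 215 -25 -0.002 0.0055 0 78" --pt "-13.5 233 -30 -0.002 0.0055 0 78" --pt "-13.5 233 -30 -0.002 0.0055 0 78" --pt "-13.5 233 -30 -0.002 0.0055 0 78" --pt "-13.5 233 -30 -0.002 0.0055 0 78" --force 60

```text
clock: 8.4
eef_pos: [596.8, 375.3, 122.7]
tcp_rot: [-2.739, 1.568, -2.749]
contact_force: [0.6, 0.1, -0.6]
opening: 0.913
```

```bash
python3 - <<'E'
from w import *
p,d,c,X=shot("w5")
m=(abs(X[...,0]-598)<45)&(abs(X[...,1]-377)<45)&(X[...,2]>39)&(X[...,2]<50)&(d>0)
q=X[m];print(len(q),cv2.minEnclosingCircle(q[:,:2].astype(np.float32)),(np.percentile(q,1,0)+np.percentile(q,99,0))/2)
E
```

```text
t 8.4 tcp [596.8 375.3 122.7] jaw deg -0.5866421105071443 op 78.01276618185325 q [0.6 0.6 1.5 0.  1.  0.6]
4243 ((597.258544921875, 375.5247497558594), 29.299510955810547) [597.4 376.   41.9]
```

View pics/w5.png

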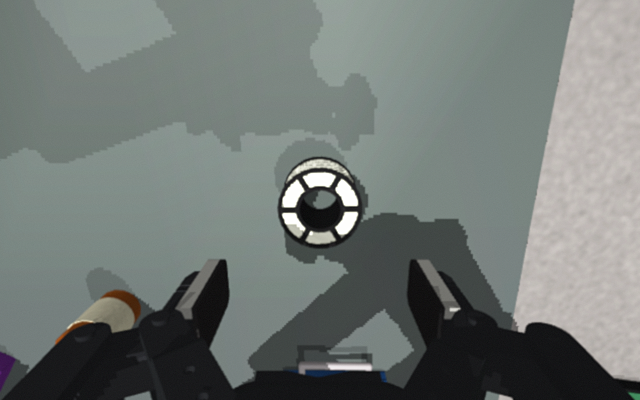

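The silver reel is at (320,208), with radius 29.3 and centre about (597.3,376.5). Descending.

Request:
step_arm --pt "0.5 1 -40 0 0 0 80" --pt "0.5 1 -70 0 0 0 80" --pt "0.5 1 -92 0 0 0 80" --pt "0.5 1 -104 0 0 0 80" --pt "0.5 1 -108 0 0 0 80" --pt "0.5 1 -108 0 0 0 65" --pt "0.5 1 -108 0 0 0 50" --pt "0.5 1 -108 0 0 0 50" --force 60

```text
clock: 9.45
eef_pos: [598.2, 377.1, 16.2]
tcp_rot: [2.692, 1.57, 2.682]
contact_force: [-0.6, -1.1, 7.0]
opening: 0.665
```

Request:
step_arm --pt "0 0 0 0 0 0 50" --pt "0 0 30 0 0 0 50" --pt "0 0 80 0 0 0 50" --pt "0 -55 95 0 0 0 50" --pt "1 -110 95 0 0 0 50" --pt "2 -170 95 0 0 0 50" --pt "2 -230 95 0 0 0 50" --pt "3 -290 95 0 0 0 50"

```text
clock: 10.45
eef_pos: [600.8, 85.2, 111.3]
tcp_rot: [2.58, 1.57, 2.57]
contact_force: [1.2, 0.2, -1.7]
opening: 0.663
```

Request:
step_arm --pt "0 -55 0 0 0 0 50" --pt "1 -110 0 0 0 0 50" --pt "1 -165 0 0 0 0 50" --pt "2 -210 0 0 0 0 50" --pt "2 -235 0 0 0 0 50" --pt "2 -240 0 0 0 0 50" --pt "2 -240 0 0 0 0 50" --pt "2 -240 0 0 0 0 50"

```text
clock: 11.45
eef_pos: [602.7, -153.6, 111.2]
tcp_rot: [2.571, 1.57, 2.562]
contact_force: [-0.6, 0.0, -1.7]
opening: 0.662
```

```bash
python3 - <<'E'
from w import *
p,d,c,X=shot("w6")
m=(abs(X[...,2]-11)<4)&(d>0)&masks(p)["blue"];q=X[m];print(len(q),q.min(0),q.max(0))
for n in("scene","side"):
    p,d=vision.grab_frame(n);cv2.imwrite(f"pics/{n}6.png",p[:,:,::-1]);np.save(n+"6.npy",d);X=cloud(cam(n),d)
    q=X[(abs(X[...,0]-603)<45)&(abs(X[...,1]+155)<45)&(X[...,2]>133-3)&(X[...,2]<148)&(d>0)]
    print(n,len(q),q.mean(0) if len(q) else 0)
a=cv2.imread("pics/scene6.png")[120:270,180:340];b=cv2.imread("pics/side6.png")[90:240,240:400]
cv2.imwrite("pics/c6.png",np.hstack([cv2.resize(a,(400,375)),cv2.resize(b,(400,375))]))
E
```

```text
t 11.45 tcp [ 602.7 -153.6  111.2] jaw deg -0.5044992485717198 op 56.499353930896206 q [-0.2  0.5  1.7  0.   0.9 -0.2]
2570 [ 553.7 -213.2    7. ] [652.5 -22.   12.9]
scene 279 [ 604.9 -148.1  137.6]
side 320 [ 602.1 -147.9  137.3]
```

View pics/w6.png

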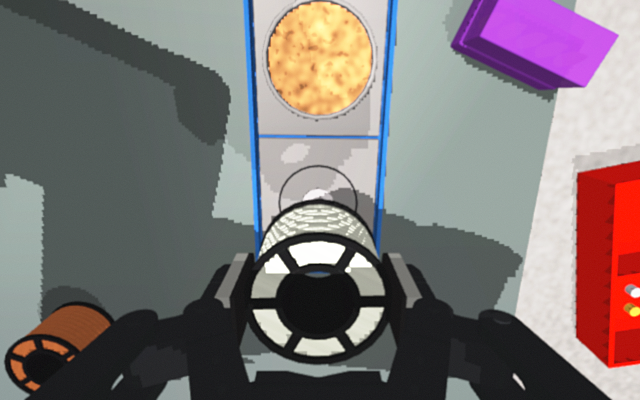

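View pics/c6.png

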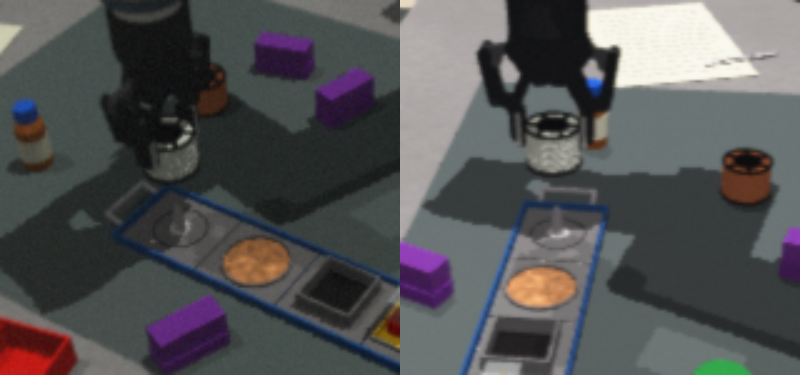

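The reel hangs centred over the spindle at TCP (602.7,-153.6), against a post at about (603,-154). I'll lower it in two stages.

Request:
step_arm --pt "0.3 0 -15 0 0 0 50" --pt "0.3 0 -30 0 0 0 50" --pt "0.3 0 -40 0 0 0 50" --pt "0.3 0 -46 0 0 0 50" --pt "0.3 0 -48 0 0 0 50" --pt "0.3 0 -48 0 0 0 50" --pt "0.3 0 -48 0 0 0 50" --pt "0.3 0 -48 0 0 0 50"

```text
clock: 12.6
eef_pos: [603.4, -153.9, 63.7]
tcp_rot: [1.038, 1.571, 1.029]
contact_force: [0.8, -0.1, -2.2]
opening: 0.664
```

```bash
python3 - <<'E'
from w import *
p,d,c,X=shot("w7")
for n in("scene","side"):
    p,d=vision.grab_frame(n);cv2.imwrite(f"pics/{n}7.png",p[:,:,::-1])
a=cv2.imread("pics/scene7.png")[140:240,200:310];b=cv2.imread("pics/side7.png")[120:220,250:360]
cv2.imwrite("pics/c7.png",np.hstack([cv2.resize(a,(400,364),interpolation=2),cv2.resize(b,(400,364),interpolation=2)]))
E
```

```text
t 12.6 tcp [ 603.4 -153.9   63.7] jaw deg -0.4975113436368474 op 56.67759499257924 q [-0.2  0.5  1.8  0.   0.8 -0.2]
```

View pics/w7.png

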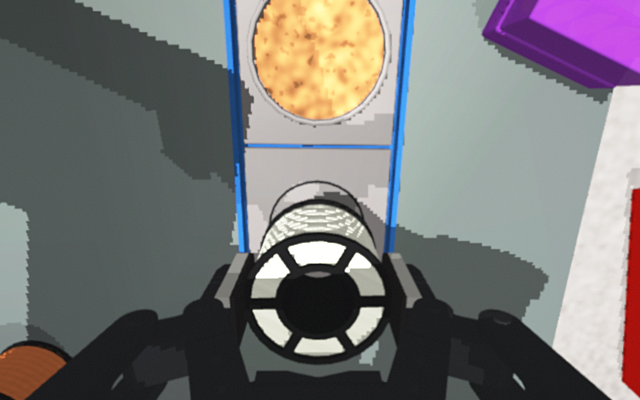

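View pics/c7.png

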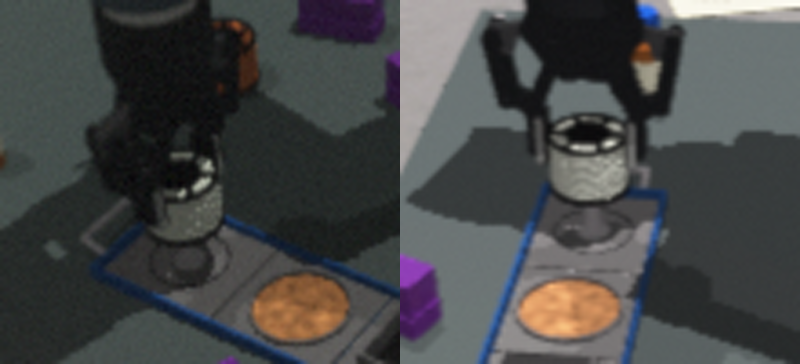

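Ring, post and reel line up in all three views. Lowering to the floor (TCP about 23).

Request:
step_arm --pt "-0.2 0 -8 0 0 0 50" --pt "-0.2 0 -16 0 0 0 50" --pt "-0.2 0 -24 0 0 0 50" --pt "-0.2 0 -32 0 0 0 50" --pt "-0.2 0 -37 0 0 0 50" --pt "-0.2 0 -39 0 0 0 50" --pt "-0.2 0 -40 0 0 0 50" --pt "-0.2 0 -40.5 0 0 0 50"

```text
clock: 13.75
eef_pos: [603.2, -153.9, 23.2]
tcp_rot: [1.682, 1.571, 1.673]
contact_force: [-1.3, -0.3, 2.0]
opening: 0.659
```

Contact went from -2 to +2 N, so it's seated. Releasing.

Request:
step_arm --pt "0 0 0 0 0 0 60" --pt "0 0 0 0 0 0 66" --pt "0 0 0 0 0 0 74" --pt "0 0 5 0 0 0 76" --pt "0 0 30 0 0 0 76" --pt "0 0 80 0 0 0 76" --pt "0 0 120 0 0 0 70" --pt "0 0 120 0 0 0 70"

```text
clock: 14.75
eef_pos: [605.6, -154.5, 147.3]
tcp_rot: [-0.216, 1.564, -0.225]
contact_force: [0.8, 1.0, -0.1]
opening: 0.821
```

```bash
python3 - <<'E'
from w import *
p,d,c,X=shot("w8")
m=(abs(X[...,0]-603)<45)&(abs(X[...,1]+154)<45)&(X[...,2]>46)&(X[...,2]<57)&(d>0)
q=X[m];print(len(q),cv2.minEnclosingCircle(q[:,:2].astype(np.float32)),(np.percentile(q,1,0)+np.percentile(q,99,0))/2)
q=X[(abs(X[...,0]-603)<12)&(abs(X[...,1]+154)<12)&(X[...,2]<44)&(X[...,2]>25)];print("post",len(q),q.mean(0),q.max(0))
m=masks(p)["orange"]&(d>0)&(abs(X[...,0]-605)<50)&(abs(X[...,1]+56)<50);q=X[m];print("coaster",len(q),cv2.minEnclosingCircle(q[:,:2].astype(np.float32)))
E
```

```text
t 14.75 tcp [ 605.6 -154.5  147.3] jaw deg -0.49693583740044295 op 70.08621343714789 q [-0.2  0.4  1.7  0.   1.  -0.2]
3694 ((602.6018676757812, -155.15682983398438), 29.20707130432129) [ 602.8 -154.9   48.9]
post 233 [ 602.5 -157.9   34.6] [ 614.9 -151.7   43.5]
coaster 5547 ((604.1174926757812, -56.55101776123047), 34.675392150878906)
```

View pics/w8.png

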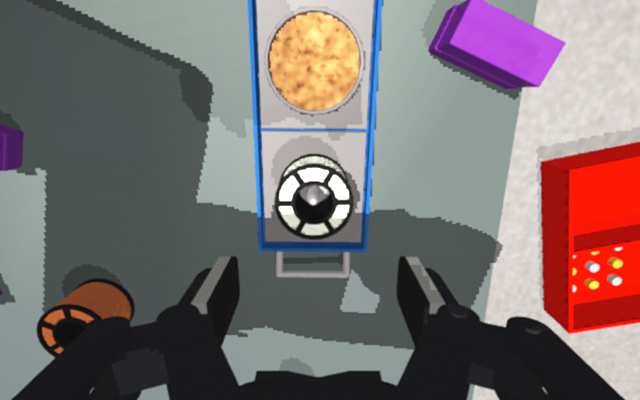

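The reel is down over the post at (602.7,-155), top z about 49–50. Coaster is at about (604.2,-55.8). Next is the paste jar.

Request:
step_arm --pt "-30 44 0 0 0.0065 0 70" --pt "-60 88 0 0 0.0065 0 70" --pt "-92 135 -8 0 0.0065 0 70" --pt "-125 183 -15 0 0.0065 0 70" --pt "-155 228 -25 0 0.0065 0 70" --pt "-179 262 -30 0 0.0065 0 70" --pt "-179 262 -30 0 0.0065 0 70" --pt "-179 262 -30 0 0.0065 0 70" --force 50

```text
clock: 15.8
eef_pos: [425.3, 107.7, 114.8]
tcp_rot: [-2.844, 1.567, -2.851]
contact_force: [-0.1, -1.0, 0.2]
opening: 0.818
```

```bash
python3 - <<'E'
from w import *
p,d,c,X=shot("w9")
m=(abs(X[...,0]-426)<40)&(abs(X[...,1]-108)<40)&(X[...,2]>40)&(X[...,2]<51)&(d>0)
q=X[m];print(len(q),cv2.minEnclosingCircle(q[:,:2].astype(np.float32)),(np.percentile(q,1,0)+np.percentile(q,99,0))/2)
E
```

```text
t 15.8 tcp [425.3 107.7 114.8] jaw deg -0.44166849353486626 op 69.89526065312548 q [ 0.2  0.2  2.1 -0.   0.8  0.2]
4332 ((425.6285705566406, 106.49244689941406), 25.849185943603516) [425.6 107.2  43.9]
```

View pics/w9.png

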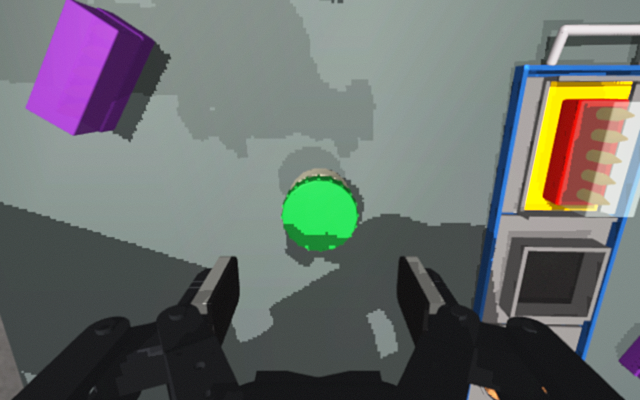

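Jar at (320,212), centre (425.7,107.6). Descending.

Request:
step_arm --pt "0.5 0.3 -35 0 0 0 72" --pt "0.5 0.3 -65 0 0 0 72" --pt "0.5 0.3 -88 0 0 0 72" --pt "0.5 0.3 -100 0 0 0 72" --pt "0.5 0.3 -103 0 0 0 72" --pt "0.5 0.3 -103 0 0 0 55" --pt "0.5 0.3 -103 0 0 0 42" --pt "0.5 0.3 -103 0 0 0 42" --force 50

```text
clock: 16.85
eef_pos: [426.9, 107.8, 12.8]
tcp_rot: [-2.731, 1.569, -2.739]
contact_force: [-1.0, -2.1, 6.8]
opening: 0.563
```

Request:
step_arm --pt "0 0 0 0 0 0 42" --pt "0 0 30 0 0 0 42" --pt "0 0 75 0 0 0 42" --pt "38 -35 90 0 0 0 42" --pt "76 -70 90 0 0 0 42" --pt "114 -104 90 0 0 0 42" --pt "150 -137 90 0 0 0 42" --pt "178 -163 90 0 0 0 42"

```text
clock: 17.85
eef_pos: [606.1, -56.6, 102.8]
tcp_rot: [-2.609, 1.569, -2.618]
contact_force: [-0.0, 1.5, -2.1]
opening: 0.561
```

```bash
python3 - <<'E'
from w import *
p,d,c,X=shot("w10")
E
```

```text
t 17.85 tcp [606.1 -56.6 102.8] jaw deg -0.5271929845035107 op 47.877665510451564 q [-0.1  0.5  1.8 -0.   0.9 -0.1]
```

View pics/w10.png

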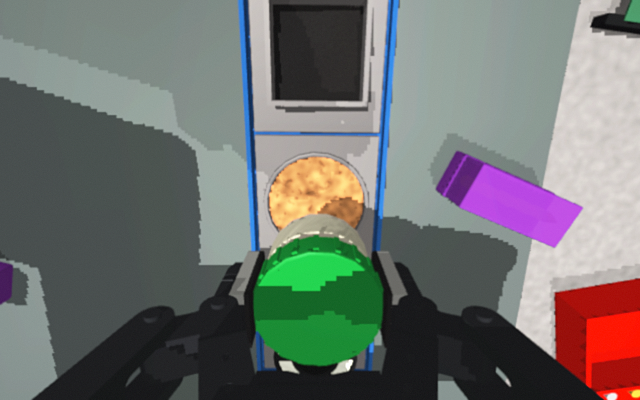

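Request:
step_arm --pt "-1.5 0.8 -20 0 0 0 42" --pt "-1.5 0.8 -40 0 0 0 42" --pt "-1.5 0.8 -55 0 0 0 42" --pt "-1.5 0.8 -65 0 0 0 42" --pt "-1.5 0.8 -70 0 0 0 42" --pt "-1.5 0.8 -70 0 0 0 42" --pt "-1.5 0.8 -70 0 0 0 42" --pt "-1.5 0.8 -70 0 0 0 42"

```text
clock: 18.9
eef_pos: [608.6, -58.5, 33.8]
tcp_rot: [-0.537, 1.566, -0.546]
contact_force: [-0.0, -0.4, -0.3]
opening: 0.558
```

Request:
step_arm --pt "-4.2 2.7 0 0.002 0.004 0 42" --pt "-4.2 2.7 0 0.002 0.004 0 42" --pt "-4.2 2.7 -4 0.002 0.004 0 42" --pt "-4.2 2.7 -8 0.002 0.004 0 42" --pt "-4.2 2.7 -11 0.002 0.004 0 42" --pt "-4.2 2.7 -13 0.002 0.004 0 42" --pt "-4.2 2.7 -14 0.002 0.004 0 42" --pt "-4.2 2.7 -14.5 0.002 0.004 0 42"

```text
clock: 19.9
eef_pos: [604.3, -55.8, 19.8]
tcp_rot: [-2.649, 1.57, -2.658]
contact_force: [-2.9, -0.4, 9.7]
opening: 0.564
```

Seated at the expected height with 9.7 N of contact. Releasing.

Request:
step_arm --pt "0 0 0 0 0 0 52" --pt "0 0 0 0 0 0 60" --pt "0 0 0 0 0 0 68" --pt "0 0 5 0 0 0 70" --pt "0 0 30 0 0 0 70" --pt "0 0 80 0 0 0 66" --pt "0 0 125 0 0 0 60" --pt "0 0 125 0 0 0 60"

```text
clock: 20.9
eef_pos: [606.9, -56.1, 149.0]
tcp_rot: [-0.14, 1.564, -0.149]
contact_force: [0.2, -0.2, -1.6]
opening: 0.704
```

```bash
python3 - <<'E'
from w import *
p,d,c,X=shot("w11")
m=(abs(X[...,0]-604)<40)&(abs(X[...,1]+56)<40)&(X[...,2]>47)&(X[...,2]<58)&(d>0)
q=X[m];print(len(q),cv2.minEnclosingCircle(q[:,:2].astype(np.float32)),(np.percentile(q,1,0)+np.percentile(q,99,0))/2)
q=X[(abs(X[...,0]-606)<40)&(abs(X[...,1]-44)<40)&(X[...,2]>20)&(X[...,2]<30)&(d>0)];print("well",len(q),cv2.minAreaRect(q[:,:2].astype(np.float32)))
E
```

```text
t 20.9 tcp [606.9 -56.1 149. ] jaw deg -0.55052809769176 op 60.13142796682395 q [-0.1  0.4  1.7 -0.   1.  -0.1]
3514 ((603.9336547851562, -57.058876037597656), 25.736679077148438) [603.9 -56.4  51.2]
well 1718 ((606.1304931640625, 43.053550720214844), (62.56227493286133, 62.006553649902344), 88.74225616455078)
```

View pics/w11.png

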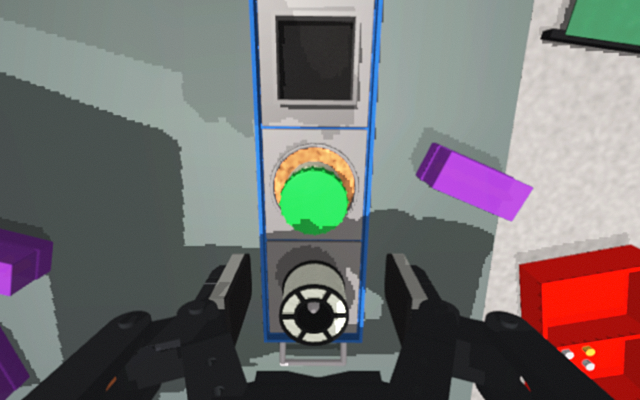

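Jar centred on the coaster at (604,-56.5); well at about (606.2,44). Now the red-capped flux bottle.

Request:
step_arm --pt "-28 50 0 0 0.006 0 58" --pt "-56 100 0 0 0.006 0 58" --pt "-84 150 0 0 0.006 0 58" --pt "-112 200 0 0 0.006 0 58" --pt "-140 250 0 0 0.006 0 58" --pt "-168 300 0 0 0.006 0 58" --pt "-186 329 0 0 0.006 0 58" --pt "-186 329 0 0 0.006 0 58" --force 40

```text
clock: 21.95
eef_pos: [417.5, 274.2, 145.6]
tcp_rot: [-2.804, 1.566, -2.811]
contact_force: [0.6, -0.3, -0.6]
opening: 0.678
```

```bash
python3 - <<'E'
from w import *
p,d,c,X=shot("w12")
m=(abs(X[...,0]-421)<40)&(abs(X[...,1]-273)<40)&(X[...,2]>78)&(X[...,2]<90)&(d>0)
q=X[m];print(len(q),cv2.minEnclosingCircle(q[:,:2].astype(np.float32)),(np.percentile(q,1,0)+np.percentile(q,99,0))/2)
E
```

```text
t 21.95 tcp [417.5 274.2 145.6] jaw deg -0.36674365843451084 op 57.8604725454242 q [0.6 0.3 2.  0.  0.9 0.6]
1200 ((419.6029357910156, 271.35150146484375), 13.909049987792969) [419.8 271.9  81.4]
```

View pics/w12.png

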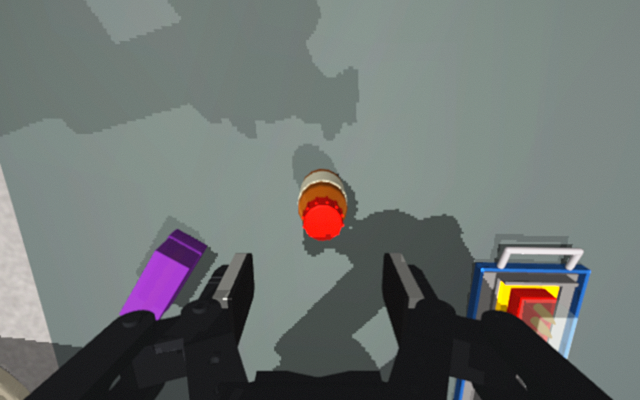

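Red cap at (323,220), bottle axis about (420,272.5). Aligning, then descending to TCP about 26.

Request:
step_arm --pt "2.6 -1.7 -10 0.0015 -0.0045 0 60" --pt "2.6 -1.7 -40 0.0015 -0.0045 0 60" --pt "2.6 -1.7 -75 0.0015 -0.0045 0 60" --pt "2.6 -1.7 -102 0.0015 -0.0045 0 60" --pt "2.6 -1.7 -116 0.0015 -0.0045 0 60" --pt "2.6 -1.7 -120 0.0015 -0.0045 0 60" --pt "2.6 -1.7 -120 0.0015 -0.0045 0 60" --pt "2.6 -1.7 -120 0.0015 -0.0045 0 60"

```text
clock: 23.0
eef_pos: [421.5, 271.9, 26.5]
tcp_rot: [0.312, 1.569, 0.305]
contact_force: [0.7, -0.4, -0.3]
opening: 0.704
```

Request:
step_arm --pt "0 0 0 0 0 0 45" --pt "0 0 0 0 0 0 38" --pt "0 0 0 0 0 0 28" --pt "0 0 0 0 0 0 28" --pt "0 0 0 0 0 0 28" --pt "0 0 15 0 0 0 28" --pt "0 0 45 0 0 0 28" --pt "0 0 80 0 0 0 28"

```text
clock: 24.0
eef_pos: [421.2, 271.7, 107.8]
tcp_rot: [-0.025, 1.57, -0.032]
contact_force: [0.3, 0.6, -1.1]
opening: 0.406
```

```bash
python3 - <<'E'
from w import *
p,d,c,X=shot("w13")
E
```

```text
t 24.0 tcp [421.2 271.7 107.8] jaw deg -0.4090680556692914 op 34.64518492615775 q [ 0.6  0.3  2.  -0.   0.8  0.6]
```

View pics/w13.png

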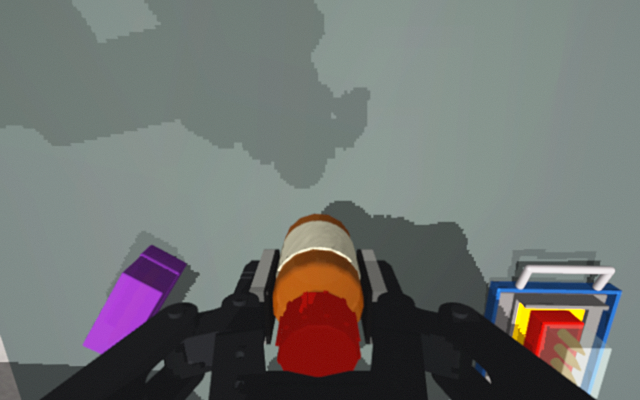

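Request:
step_arm --pt "35 -43 10 0 0 0 28" --pt "70 -86 10 0 0 0 28" --pt "105 -129 10 0 0 0 28" --pt "140 -172 5 0 0 0 28" --pt "168 -207 0 0 0 0 28" --pt "185 -227.5 0 0 0 0 28" --pt "185 -227.5 0 0 0 0 28" --pt "185 -227.5 0 0 0 0 28"

```text
clock: 25.05
eef_pos: [607.6, 46.3, 112.2]
tcp_rot: [0.625, 1.565, 0.618]
contact_force: [-0.6, 0.4, -1.3]
opening: 0.405
```

Request:
step_arm --pt "0 0 -10 0 0 0 28" --pt "0 0 -20 0 0 0 28" --pt "0 0 -30 0 0 0 28" --pt "0 0 -38 0 0 0 28" --pt "0 0 -41 0 0 0 28" --pt "0 0 -41 0 0 0 28" --pt "0 0 -41 0 0 0 28" --pt "0 0 -41 0 0 0 28"

```text
clock: 26.05
eef_pos: [607.8, 46.3, 71.5]
tcp_rot: [0.581, 1.564, 0.574]
contact_force: [0.6, -0.7, -0.8]
opening: 0.405
```

```bash
python3 - <<'E'
from w import *
p,d,c,X=shot("w14")
E
```

```text
t 26.05 tcp [607.8  46.3  71.5] jaw deg -0.403432083015463 op 34.62302830707612 q [0.1 0.5 1.8 0.  0.8 0.1]
```

View pics/w14.png

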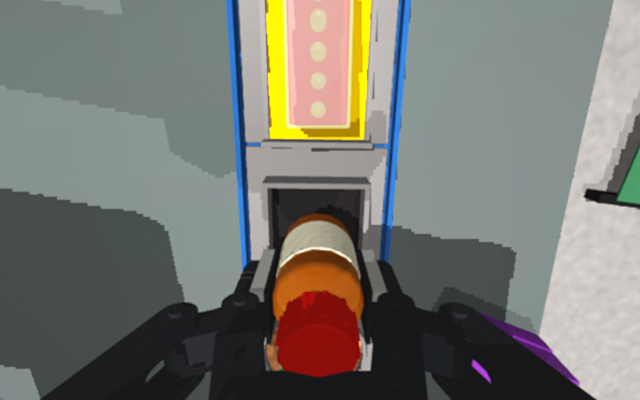

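Request:
step_arm --pt "-1.5 -2 0 -0.0035 0.0055 0 28" --pt "-1.5 -2 -6 -0.0035 0.0055 0 28" --pt "-1.5 -2 -14 -0.0035 0.0055 0 28" --pt "-1.5 -2 -22 -0.0035 0.0055 0 28" --pt "-1.5 -2 -30 -0.0035 0.0055 0 28" --pt "-1.5 -2 -35 -0.0035 0.0055 0 28" --pt "-1.5 -2 -37 -0.0035 0.0055 0 28" --pt "-1.5 -2 -38 -0.0035 0.0055 0 28"

```text
clock: 27.1
eef_pos: [606.0, 44.3, 34.2]
tcp_rot: [-3.078, 1.57, -3.085]
contact_force: [-5.6, -1.6, 15.1]
opening: 0.407
```

Contact 15 N at TCP 34.2 against 33.5 expected, so it's seated. Releasing.

Request:
step_arm --pt "0 0 0 0 0 0 38" --pt "0 0 0 0 0 0 44" --pt "0 0 0 0 0 0 52" --pt "0 0 0 0 0 0 58" --pt "0 0 15 0 0 0 60" --pt "0 0 60 0 0 0 60" --pt "0 0 110 0 0 0 60" --pt "0 0 150 0 0 0 60"

```text
clock: 28.1
eef_pos: [606.5, 44.3, 187.4]
tcp_rot: [0.096, 1.569, 0.089]
contact_force: [0.6, 0.2, 0.5]
opening: 0.702
```

Request:
step_arm --pt "-50 0 30 0 0 0 60" --pt "-100 0 40 0 0 0 60" --pt "-150 0 50 0 0 0 60" --pt "-200 0 50 0 0 0 60" --pt "-220 0 50 0 0 0 60" --pt "-220 0 50 0 0 0 60" --pt "-220 0 50 0 0 0 60" --pt "-220 0 50 0 0 0 60"

```text
clock: 29.1
eef_pos: [387.7, 44.3, 237.5]
tcp_rot: [0.091, 1.569, 0.084]
contact_force: [0.3, -0.2, -0.5]
opening: 0.705
```

```bash
python3 - <<'E'
from w import *
print(r.sense()['clock'],r.sense()['eef_pos'])
for n in("scene","side"):
    p,d=vision.grab_frame(n);cv2.imwrite(f"pics/{n}15.png",p[:,:,::-1]);X=cloud(cam(n),d)
    for nm,x,y,z in(("solder",603,-154,51),("paste",604.3,-56,53),("flux",606,44,91),("tips",608.5,143.5,51),("alc",590,-372,84)):
        q=X[(abs(X[...,0]-x)<45)&(abs(X[...,1]-y)<45)&(abs(X[...,2]-z)<5)&(d>0)]
        if len(q)>8: print(n,nm,len(q),(np.percentile(q,2,0)+np.percentile(q,98,0))/2,"top med",np.median(q[:,2]),cv2.minAreaRect(q[:,:2].astype(np.float32))[1:] if nm=="tips" else "")
a=cv2.imread("pics/scene15.png")[150:280,180:400];b=cv2.imread("pics/side15.png")[110:290,220:400]
cv2.imwrite("pics/c15.png",np.hstack([cv2.resize(a,(440,260),interpolation=2),cv2.resize(b,(260,260),interpolation=2)]))
E
```

```text
29.1 [387.7  44.3 237.5]
scene solder 229 [ 604.4 -154.9   49.9] top med 49.991254548926804 
scene paste 230 [605.5 -55.6  52.1] top med 52.57521767937209 
scene flux 75 [607.4  44.6  90.3] top med 90.42576437957223 
scene tips 320 [609.8 142.6  50.2] top med 50.52754310071043 ((69.93730163574219, 33.59138488769531), 89.34770202636719)
scene alc 45 [ 593.2 -375.8   82.3] top med 82.70092802619342 
side solder 196 [ 601.7 -152.9   49.5] top med 49.7870984326554 
side paste 218 [602.8 -52.6  51.5] top med 52.72516208012735 
side flux 78 [604.7  45.8  89.7] top med 90.63273526051302 
side tips 389 [607.6 145.2  50. ] top med 50.865065266916076 ((73.18107604980469, 30.477270126342773), 88.91903686523438)
side alc 30 [ 587.9 -371.7   82.3] top med 83.7175064756934
```

View pics/c15.png

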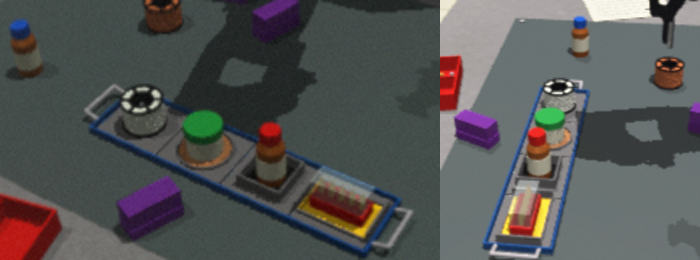

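View pics/side15.png

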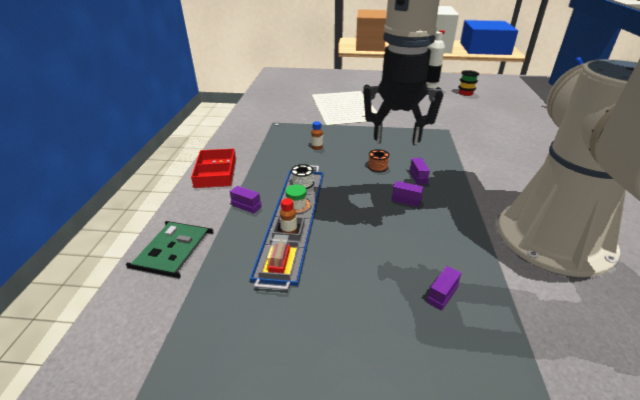

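All four are seated at their expected heights (tops near 50, 53, 91 and 51 mm), upright and centred. The look-alikes haven't moved and the arm is clear, so I'm handing in.

```bash
python3 -c "
from rig import order;print(order.sign_off())"
```

```text
the job is handed in; nothing more can be done
None
```

The four parts were placed in their modules, set down under light contact before release, and the job was handed in at about 29 s of the 106 s allowed. No verdict was reported.

**Placement:** In the last scene and side pictures, each part is within about 3 mm of its module's measured centre. All four stand upright, and the case lies along the trough within about 0.02 rad.

| Part | Module | Top height seen (mm) | Expected (mm) |
|---|---|---|---|
| Silver solder reel | spindle | 49.9 | 51 |
| Paste jar | coaster | 52.6 | 53 |
| Flux bottle | well | 90.5 | 91 |
| Tip case | trough | 50.7 | 51 |

**Look-alikes:** The blue-capped bottle measured within about 1 mm of its start. The copper reel I only checked by eye; it appears at the same pixel as before.

**Disagreements:** The two fixed cameras differ by 2–3 mm from each other on the placed parts, and by up to 5 mm on the far blue-capped bottle. The arm ended several moves 2–4 mm off target; I corrected the case, jar and bottle before setting them down.

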